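Discharge the amplifier, then hold its hatch open

ROBOT

A 6-joint arm with a two-finger parallel gripper is mounted at the origin on the work surface. World frame = base frame: x ahead of the robot, y to its left, z up, the work surface at z = 0. Lengths are in mm, angles in rad, forces in N, time in s.
With the tool pointing down it reaches from about 300 to 775 mm from the base axis. Payload 14.6 kg.
Tool frame: the origin (TCP) lies where the fingers leave the gripper's body, on its centre line; the fingertips stand 97 mm ahead of it and the grasp point (between the pads) lies ahead of it (grip_depth is the z of the grasp point in the tool frame, in mm); z points along the fingers, y is the line along which they close (so a half turn about z gives the same grasp; the last joint's range is limited). The gripper opens to 94 mm and grips with 3 to 60 N. Pads are 16 mm wide; open, the fingers measure 119 mm over their backs; the gripper's body (75 mm by 177 mm) begins 78 mm behind the grasp point.
Start: joints at [-1.292, 0.3, 1.521, -0, 1.321, -0.067], TCP at [186.415, -517.435, 302.646] pointing down, gripper open.
Joint ranges: [-3.03, 3.03], [-0.79, 2.21], [0.23, 2.52], [-1.04, 4.18], [0, 3.07], [-2.55, 2.55]. Speed limits (rad/s): [2.22, 2.22, 2.57, 3.14, 3.14, 3.14].

INTERFACE

Orientations are given as [roll, pitch, yaw] about the fixed x, y, z axes, in that order (R = Rz(yaw) Ry(pitch) Rx(roll)).
In Python, from cell import read_state, camera, sign_off, regions_of, spot_point, grip_depth gives the robot as it stands. The module is installed in compiled form; this text tells all that it offers.
- The arm moves only by the tool send_rows, never from a script. Its argument "series" is a list of rows, each a list of 3 entries, a list of its own where there are three numbers: the shift along the world's x, y, z in mm, then the turn about the world's z in degrees, then the closure, from -1 (fully open) to 1 (shut), so that 0 is half open. A call has 1 to 12 rows; each row shifts and turns the commanded pose from where the row before left it; what a row does not reach is not made up. A row lasts 1/10 s, in which the tool goes at most 50 mm and 8.59 degrees, less where a joint would pass 70% of its speed; a pose out of reach is approached as far as the arm can. A call is refused whole if a number of a shift passes 50 or a number of a turn 8.59, either way. A call with a gripper value outside its range is refused whole. The fingers move at their own pace and stop on an object; "squeeze" is the grip in N (left out, the last holds). Time passes only in rows, so rows that do not move let the fingers close. It gives the time, the measured TCP pose, the force, the opening and the grip force at its end, in the units of the state.
- read_state(): the state, without advancing time (a new reading comes with each control period).
- camera(name): name is "scene" or "top" or "wrist"; returns a dict with "color" (384x512x3 uint8, blue, green, red), "fx", "fy", "cx", "cy" (pixels), "camera_from_world" (4x4, takes a point from world to camera coordinates). Camera axes: x right, y down, z forward; pixel columns grow to the right and rows downward; lengths in mm; the calibration is good to about 2 mm. A picture is of the moment at which its call begins. There is no depth.
- sign_off(): hands the job in; it is judged then, once.
Trained networks look in a picture, given as the dict that the camera call returned (one of the last four; its "shot" number tells which), for a name from the list of things; names that differ only in an ending like _2 or _b are one class to them, and where a whole thing is asked for, a point or a joint stands for the part that bears it (a point fixed in the world has none). Each returns a list of dicts, best first, with "confidence" (0 to 1); they miss things now and then, are a little off and sometimes report something else, mostly with a low value. They report only what shows in the picture. A call takes as long as a camera call.
- regions_of(thing, picture): "mask" (384x512 bool, what is visible of it).
- spot_point(thing, picture): "point" ([x, y, z] in mm, in the coordinates of the camera as it stood for that picture, good to about 4 mm: a listed point, or the origin of a listed thing).
The state is a dict: "clock": time; "joints": joint angles; "qd": joint speeds; "effort": joint torques, N m; "eef_pos": TCP position; "eef_rot": TCP orientation; "wrist_force": force on the tool from outside, world axes, zero at the start; "moment": the same for the moment, N m; "finger_gap": finger opening in mm; "finger_force": force on a finger pad.
Only numpy, scipy, OpenCV 4.12 (cv2) and the standard library are available. Lean on these libraries where they do the work, as an engineer would, in place of code of your own. Each camera call takes 0.05 s, during which the arm holds its last target. There are 200 camera calls.

TASK

First press the yellow discharge pedal right down to its stop and keep it there for about a second, to bleed the amplifier's capacitors. Then open the top hatch of the amplifier (it has a red bar handle) and hold it at 45 degrees so that the buyer across the table can look inside; the hatch is sprung and falls shut if released, so finish while still holding it there, with nothing else propping it. Do not shift the other goods on the table.

Things in the scene. Friction and masses are not known exactly. Their poses are not given: they have to be found in the camera images.
- amp: Desktop radio power amplifier, fixed: dark box 260 (x) x 300 (y) x 130 mm high, black front panel with display and tuning knob on its +x side. Origin at the centre of its underside, z up; the hatch lies centred in its top. The underside stands on the work surface.
- hinge_line (a point): Middle of the hatch's hinge line, on the amplifier's top near its -x edge (90 mm to -x of the amplifier's centre, 130 mm up; the pivot itself lies 2.5 mm below this point). Axes as the amplifier's: x points across the hatch to its free edge when shut, y along the hinge, z up. Does not move as the hatch opens.
- hatch (a joint): Opening angle of the hatch, rad: 0 shut and level, grows as the free (+x) edge rises, 1.4 at most; 45 degrees is 0.785. The hatch is an aluminium plate 180 (x, from the hinge) x 200 (y) x 5 mm of about 0.45 kg (may vary by a third) with a weak closing spring: about 2 to 5 N at the handle holds it; it falls shut from any angle.
- hatch_handle (a point): Middle of the red round bar handle on the hatch, bar 10 mm thick, 90 mm long between its two legs, parallel to the hinge line (the amplifier's y). Its axis is 155 mm from the pivot along the hatch and 40 mm from it square to the hatch (bar axis 35 mm above the plate). Axes turn with the hatch; shut they are as the amplifier's. A bar pinched from above turns between the fingers, so the gripper can stay upright while the hatch swings.
- pedal_unit: Discharge pedal, fixed: yellow base 180 (x) x 100 (y) x 16 mm with a hinged dark rubber-topped treadle, hinge at its +x end (70 mm from the centre, 28 mm up), free end to -x. Origin at the centre of its underside. It may stand left or right of the amplifier.
- pedal (a joint): Angle of the treadle, rad: 0 raised by its spring, 0.22 down at its stop. Springs back when released; needs about 5 N to start and 10 N to reach the stop, pressed 120 mm from the hinge.
- pedal_tread (a point): Where to press: on the top of the treadle, in the middle of its 70 mm width, 120 mm from the hinge towards the free end; about 63 mm above the table when raised, 37 mm when down. The treadle slopes up towards its free end by 0.24 rad when raised and 0.02 rad when down.
- paddle_key: Bystander, loose: Morse paddle key with black base 110 x 85 x 18 mm, 50 mm high overall, 1.1 kg, on the side of the amplifier where the pedal is not. Origin at the centre of its underside.
- wattmeter: Bystander, loose: grey wattmeter 100 x 130 x 85 mm (100 mm with its sockets). Origin at the centre of its underside.
- jar: Bystander, loose: glass jar with orange cap, 68 mm across, 80 mm high. Origin at the centre of its underside.
- valve: Bystander, loose: white ceramic transmitting valve, 60 mm across, 72 mm high. Origin at the centre of its underside.
- screwdriver: Bystander, loose: blue-handled screwdriver, about 200 mm long and 30 mm thick at most, lying on the table towards the left side, handle to -x.

How it is judged (in metres and radians):
On the way, in this order (a step that is already met when the one before it is completed fails the run):
1. the discharge pedal is pressed down to its stop by the robot and kept there for half a second (value of joint pedal above 0.2 rad and contact force between any of the fingers, the arm and pedal above 1 N), for 0.5 s.
2. the hatch is lifted by the robot (value of joint hatch above 0.35 rad and contact force between any of the fingers, the arm and hatch above 0.5 N), for 0.1 s.
At the end, for the whole second after the job is handed in: The hatch stands still at 45 degrees, within 5 degrees either way, held by the robot's fingers (contact force over 0.5 N) and propped by nothing else; the pedal has sprung back up (below 0.05 rad); no bystander is more than 25 mm from where it began (value of joint hatch between 0.698 and 0.873 rad and velocity of joint hatch between -0.1 and 0.1 rad/s and contact force between the fingers and hatch above 0.5 N and value of joint pedal below 0.05 rad and contact force between each of paddle_key, wattmeter, jar, valve, screwdriver and hatch below 0.1 N and distance of each of paddle_key, wattmeter, jar, valve, screwdriver from where it was at the start of the episode below 0.025 m); the arm keeps its last pose, push and grip.
It fails at once if the paddle key is shifted by more than 25 mm (distance of paddle_key from where it was at the start of the episode above 0.025 m).
It fails at once if the wattmeter is shifted by more than 25 mm (distance of wattmeter from where it was at the start of the episode above 0.025 m).
It fails at once if the jar is shifted by more than 25 mm (distance of jar from where it was at the start of the episode above 0.025 m).
It fails at once if the valve is shifted by more than 25 mm (distance of valve from where it was at the start of the episode above 0.025 m).
It fails at once if the screwdriver is shifted by more than 25 mm (distance of screwdriver from where it was at the start of the episode above 0.025 m).
It also fails if it takes over 58 s, if anything falls off the work surface, if the arm or the gripper's body presses on something with over 40 N, if the wrist force passes 120 N, or if a joint passes its speed limit or range.

## Working session

There is one attempt and no reset: what is moved stays moved. The work goes in short steps, Python scripts to look and compute and a tool call to move; the robot and the scene stay as the last step left them, time stands still between calls to the robot, and variables do not carry over. Pictures are saved under pics/ and viewed, at most 10 in all, crops included, and the job is handed in when it is done.

Besides the shell and the picture viewer there is one more tool, called after "Request:" as a command line: name --argument value ..., lists and objects as JSON in quotes. send_rows: Moves the arm, as the interface text tells. Its arguments: {"type":"object","properties":{"series":{"type":"array"},"squeeze":{"type":"number"}},"required":["series"]}

```bash
mkdir -p pics
cat > h.py <<'E'
import numpy as np, cv2
from cell import *
def look(cam, things, save=None):
    p=camera(cam); T=np.linalg.inv(p["camera_from_world"])
    if save: cv2.imwrite("pics/"+save,p["color"])
    for t in things:
        for d in spot_point(t,p)[:2]:
            w=(T@np.r_[d["point"],1])[:3]
            print(cam,t,round(d["confidence"],2),w.round(0))
    return p
E
python3 - <<'E'
from h import *
s=read_state(); print(s["eef_pos"],s["eef_rot"],s["wrist_force"],s["finger_gap"],grip_depth)
th=["amp","hinge_line","hatch_handle","pedal_unit","pedal_tread","paddle_key","wattmeter","jar","valve","screwdriver"]
a=look("top",th,"top.png"); b=look("scene",th,"scene.png")
cv2.imwrite("pics/both.png",cv2.resize(np.vstack([a["color"],b["color"]]),(450,600)) if 0 else cv2.resize(np.hstack([a["color"],b["color"]]),(800,300)))
E
```

```text
[ 186.37669203 -517.30495809  302.08320942] [-3.14043445e+00 -8.24869368e-05  3.45826711e-01] [ 0.52812663 -0.2705009  -0.32835909] 94.1098826118315 78.39999999999999
top amp 0.88 [584. -18.   4.]
top hinge_line 0.56 [499. -21. 137.]
top hinge_line 0.37 [586. -25.   2.]
top hatch_handle 0.75 [654. -23. 171.]
top pedal_unit 0.72 [ 448. -309.   -1.]
top pedal_tread 0.7 [ 402. -321.   67.]
top paddle_key 0.59 [472. 338.  -4.]
top wattmeter 0.94 [691. 426.   3.]
top jar 0.74 [689. 427.   0.]
top jar 0.7 [ 721. -375.   -2.]
top valve 0.69 [ 644. -444.   -1.]
top screwdriver 0.49 [506. 469.  -1.]
scene amp 0.96 [591. -22.  -4.]
scene hinge_line 0.6 [502. -20. 136.]
scene hatch_handle 0.56 [659. -25. 169.]
scene pedal_unit 0.74 [ 454. -312.   -2.]
scene pedal_tread 0.63 [ 409. -322.   64.]
scene paddle_key 0.82 [476. 343.   2.]
scene paddle_key 0.49 [ 720. -379.    0.]
scene wattmeter 0.74 [695. 426.   2.]
scene wattmeter 0.17 [ 409. -324.   65.]
scene jar 0.79 [ 722. -381.    1.]
scene valve 0.85 [ 648. -443.   -0.]
scene screwdriver 0.67 [512. 469.   1.]
```

View pics/top.png

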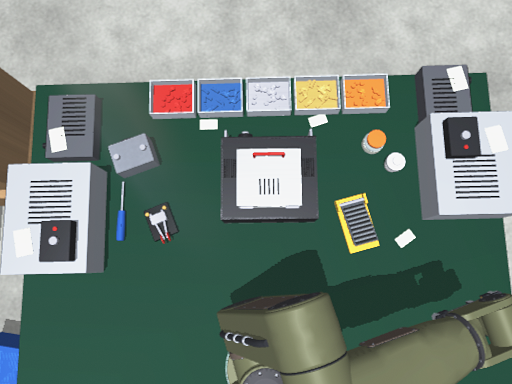

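View pics/scene.png

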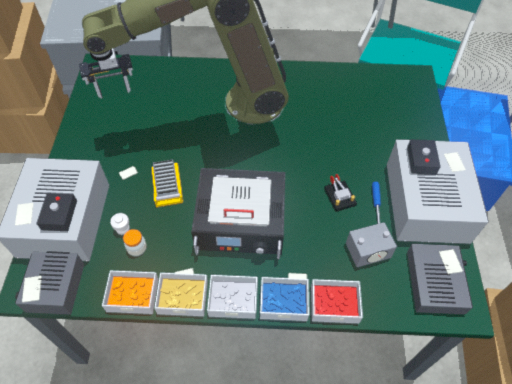

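The top view shows the amp at about (270,178), its red handle at (268,154), the pedal at (357,223), and the jar and valve at (375,140) and (395,162). The scene view agrees. Both cameras put the tread at about (405,-321,65) and the handle at about (656,-24,170), which fits the given sizes. The pedal yaw is about 0.23 and the amp yaw about 0. I'll move over the tread with the fingers shut.

Request:
send_rows --series '[[[36,33,-10],0,1],[[37,33,-10],0,1],[[36,33,-20],0,1],[[37,32,-20],0,1],[[36,33,-20],0,1],[[37,32,-20],0,1],[[0,0,-20],-3,1],[[0,0,-10],-3,1],[[0,0,0],0,1]]' --squeeze 10

```text
clock: 2.0
eef_pos: [397.1, -328.1, 175.8]
eef_rot: [-3.14, 0.001, 0.241]
wrist_force: [0.2, -0.1, 0.3]
finger_gap: 25.3
finger_force: 0.0
```

Request:
send_rows --series '[[[0,0,0],0,1],[[0,0,0],0,1],[[0,0,0],0,1]]'

```text
clock: 2.3
eef_pos: [397.2, -329.1, 177.7]
eef_rot: [3.141, -0.001, 0.241]
wrist_force: [-0.0, 0.3, 0.7]
finger_gap: 2.1
finger_force: 0.0
```

Run:
```python
from h import *
for c in ("scene","wrist"):
    p=look(c,["pedal_tread","pedal_unit"],f"press_{c}.png")
```

```text
scene pedal_tread 0.61 [ 411. -324.   63.]
scene pedal_unit 0.75 [ 453. -309.   -0.]
scene pedal_unit 0.23 [470. 344.  -1.]
wrist pedal_tread 0.57 [ 410. -326.   61.]
wrist pedal_unit 0.65 [ 455. -313.    1.]
```

View pics/press_scene.png

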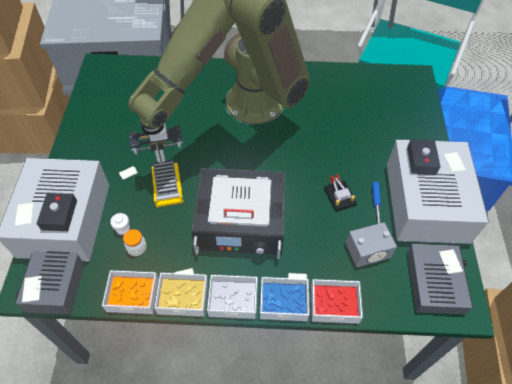

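The closed fingers hang above the treadle's free end at about (163,163). The tread is at (410,-325), so I'll shift +12,+5 and press.

Request:
send_rows --series '[[[12,5,0],0,1],[[0,0,-8],0,1],[[0,0,-10],0,1],[[0,0,-8],0,1],[[0,0,-8],0,1],[[0,0,-6],0,1],[[0,0,-4],0,1],[[0,0,0],0,1]]'

```text
clock: 3.4
eef_pos: [408.7, -324.1, 134.1]
eef_rot: [-3.141, 0.001, 0.241]
wrist_force: [-14.1, 4.2, 31.3]
finger_gap: 0.6
finger_force: 15.3
```

Request:
send_rows --series '[[[0,0,-1],0,1],[[0,0,0],0,1],[[0,0,0],0,1],[[0,0,0],0,1],[[0,0,0],0,1],[[0,0,0],0,1],[[0,0,0],0,1],[[0,0,0],0,1],[[0,0,0],0,1],[[0,0,0],0,1],[[0,0,0],0,1]]'

```text
clock: 4.5
eef_pos: [408.7, -324.1, 133.9]
eef_rot: [3.141, 0.001, 0.241]
wrist_force: [-17.6, 7.5, 41.0]
finger_gap: 0.4
finger_force: 20.5
```

Run:
```python
from h import *
p=look("wrist",["pedal_tread"]); q=look("scene",["pedal_tread"])
cv2.imwrite("pics/down.png",np.hstack([cv2.resize(p["color"],(400,300)),cv2.resize(q["color"][110:230,100:260],(400,300))]))
```

```text
scene pedal_tread 0.73 [ 408. -323.   41.]
```

View pics/down.png

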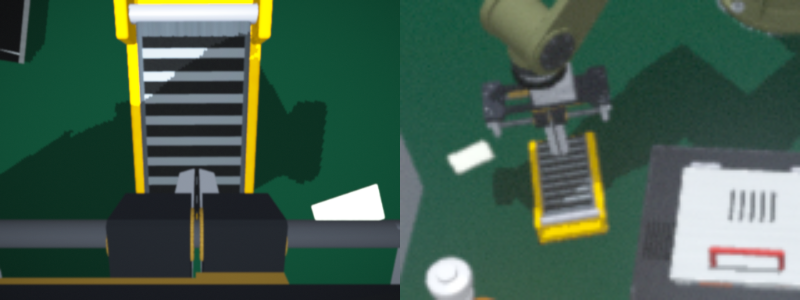

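The fingers rest on the flattened treadle, at (197,180) in the left half. The tip is at 37 mm, and the last millimetre added 10 N, so the pedal is on its stop and has been held there for over a second. Next I'll lift off and go above the handle.

Request:
send_rows --series '[[[0,0,40],0,1],[[0,0,45],0,-1],[[0,0,45],8,-1],[[0,0,40],8,-1],[[27,33,0],8,-1],[[27,33,0],8,-1],[[27,33,0],8,-1],[[27,33,0],8,-1],[[27,33,0],8,-1],[[27,33,0],8,-1],[[27,33,0],8,-1],[[27,33,0],4,-1]]'

```text
clock: 5.9
eef_pos: [626.1, -58.2, 300.7]
eef_rot: [-3.14, -0.0, 1.573]
wrist_force: [1.3, -0.5, -0.5]
finger_gap: 85.4
finger_force: 0.0
```

Request:
send_rows --series '[[[0,0,0],0,-1],[[0,0,0],0,-1],[[0,0,0],0,-1]]'

```text
clock: 6.2
eef_pos: [624.8, -60.5, 301.3]
eef_rot: [-3.141, 0.0, 1.566]
wrist_force: [0.7, -0.8, 0.5]
finger_gap: 94.0
finger_force: 0.0
```

Run:
```python
from h import *
p=look("wrist",["hatch_handle","hinge_line","amp"],"w2.png"); look("top",["hatch_handle","pedal_tread"])
```

```text
wrist hatch_handle 0.59 [659. -25. 172.]
wrist hinge_line 0.83 [503. -22. 136.]
wrist amp 0.64 [593. -24.   2.]
top hatch_handle 0.58 [657. -24. 174.]
top pedal_tread 0.82 [ 405. -321.   66.]
top pedal_tread 0.23 [689. 427.   0.]
```

View pics/w2.png

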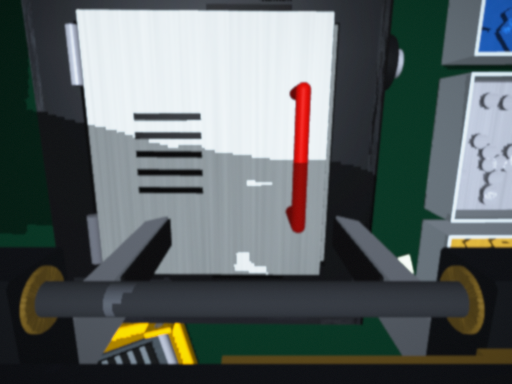

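The red bar runs from (305,90) to (295,222), nearly parallel to the pads. The fingers stand short of it. The handle is at about (657,-24,168), so I'll move there, descend and close.

Request:
send_rows --series '[[[16,18,0],0,-1],[[16,18,0],0,-1],[[0,0,0],0,-1],[[0,0,-15],0,-1],[[0,0,-15],0,-1],[[0,0,-12],0,-1],[[0,0,-9],0,-1],[[0,0,0],0,-1]]'

```text
clock: 7.35
eef_pos: [656.7, -24.0, 249.2]
eef_rot: [-3.139, -0.0, 1.567]
wrist_force: [-0.1, 0.7, -0.1]
finger_gap: 94.0
finger_force: 0.0
```

Run:
```python
from h import *
p=look("wrist",["hatch_handle"],"w3.png")
print(read_state()["eef_pos"])
```

```text
[657.24962558 -23.8852641  251.19595136]
```

View pics/w3.png

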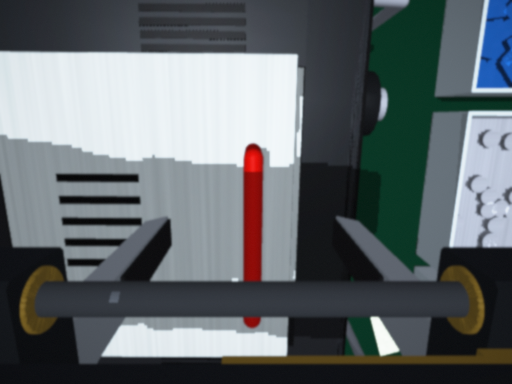

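The bar, column 252, rows 148–325, is centred between the finger pads. Closing.

Request:
send_rows --series '[[[0,0,0],0,1],[[0,0,0],0,1],[[0,0,0],0,1],[[0,0,0],0,1],[[0,0,0],0,1],[[0,0,0],0,1],[[0,0,0],0,1]]' --squeeze 20

```text
clock: 8.15
eef_pos: [657.2, -23.7, 251.0]
eef_rot: [-3.142, 0.0, 1.568]
wrist_force: [0.2, -0.0, 0.0]
finger_gap: 41.4
finger_force: 0.0
```

Request:
send_rows --series '[[[0,0,0],0,1],[[0,0,0],0,1],[[0,0,0],0,1],[[0,0,0],0,1],[[0,0,0],0,1],[[0,0,0],0,1],[[0,0,0],0,1]]'

```text
clock: 8.85
eef_pos: [657.1, -23.7, 250.9]
eef_rot: [-3.141, -0.0, 1.568]
wrist_force: [-3.7, -0.8, 0.2]
finger_gap: 9.2
finger_force: 20.0
```

Run:
```python
import numpy as np
a=np.linspace(0,np.pi/4,13)
x=155*np.cos(a)-40*np.sin(a); z=155*np.sin(a)+40*np.cos(a)
print(np.c_[np.diff(x),np.diff(z),x[1:]-155,z[1:]-40].round(1))
```

```text
[[ -2.9  10.1  -2.9  10.1]
 [ -3.6   9.8  -6.5  19.9]
 [ -4.2   9.6 -10.8  29.5]
 [ -4.9   9.3 -15.6  38.8]
 [ -5.4   8.9 -21.1  47.7]
 [ -6.    8.6 -27.1  56.3]
 [ -6.6   8.2 -33.7  64.4]
 [ -7.1   7.7 -40.8  72.1]
 [ -7.6   7.2 -48.3  79.4]
 [ -8.    6.7 -56.4  86.1]
 [ -8.5   6.2 -64.8  92.3]
 [ -8.8   5.6 -73.7  97.9]]
```

Gripped: 9.2 mm gap at 20 N. I'll lift the first part of the arc.

Request:
send_rows --series '[[[-3,0,10],0,1],[[-4,0,10],0,1],[[-4,0,10],0,1],[[-5,0,9],0,1],[[-5,0,9],0,1],[[-6,0,8],0,1],[[0,0,0],0,1]]'

```text
clock: 9.55
eef_pos: [629.9, -23.5, 308.9]
eef_rot: [3.139, -0.0, 1.568]
wrist_force: [7.9, 3.3, 0.3]
finger_gap: 9.5
finger_force: 20.0
```

Request:
send_rows --series '[[[-6,0,8],0,1],[[-7,0,8],0,1],[[-8,0,7],0,1],[[-8,0,7],0,1],[[-8,0,6],0,1],[[-9,0,6],0,1],[[0,0,0],0,1],[[0,0,0],0,1],[[0,0,0],0,1],[[0,0,0],0,1]]'

```text
clock: 10.55
eef_pos: [585.0, -23.3, 351.2]
eef_rot: [3.135, -0.0, 1.568]
wrist_force: [9.5, 5.4, 8.8]
finger_gap: 9.1
finger_force: 20.0
```

Run:
```python
from h import *
p=look("scene",["hatch_handle","hinge_line","pedal_tread","paddle_key","wattmeter","jar","valve","screwdriver"])
cv2.imwrite("pics/end.png",cv2.resize(p["color"][60:300,90:410],(800,600)))
look("top",["hatch_handle"]);look("wrist",["hatch_handle","hinge_line"])
s=read_state();print(s["eef_pos"],s["wrist_force"],s["finger_gap"],s["clock"])
```

```text
scene hatch_handle 0.63 [585. -21. 270.]
scene hinge_line 0.98 [504. -21. 131.]
scene pedal_tread 0.77 [ 410. -322.   62.]
scene paddle_key 0.88 [475. 345.  -3.]
scene wattmeter 0.74 [695. 428.   0.]
scene jar 0.89 [ 723. -380.    3.]
scene valve 0.8 [ 653. -440.    3.]
scene screwdriver 0.55 [513. 471.   1.]
top hatch_handle 0.64 [584. -22. 271.]
top hatch_handle 0.64 [692. 425.   2.]
wrist hatch_handle 0.57 [585. -26. 269.]
wrist hinge_line 0.72 [500. -23. 133.]
[585.05731659 -23.32603713 351.20098079] [10.20029372  5.29187553  9.6077023 ] 9.16923783746459 11.25
```

View pics/end.png

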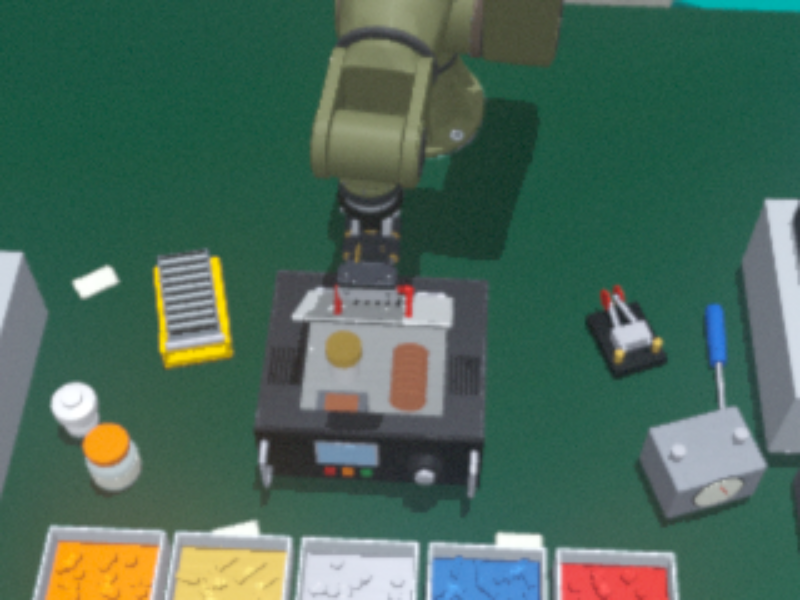

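The hatch stands open in the gripper at (370,300), the treadle is back up, and nothing on the table has moved. The handle position from the cameras gives 44.9°, and the length of the tool's travel gives 45.4°. The readings are steady, so I'm handing it in.

```bash
python3 -c "
from cell import *
print(abs(read_state()['qd']).max() if hasattr(read_state()['qd'],'max') else read_state()['qd']); print(sign_off())"
```

```text
0.0019103099796354932
the job is handed in; nothing more can be done
None
```

I pressed the pedal to its stop for over a second, then opened the hatch and handed the job in with the gripper holding it at about 45°; the pedal was back up and the other goods had not moved, but sign-off returned no verdict.

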